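# Take a tested clock movement off the test stand

## Task

The test of the clock movement is over: on the console press the round key (stop) fully down and let it up, and after it the long bar key (zero), leaving the plus-shaped key alone. Then push the test stand's ejector slide all the way in by its upright thumb plate, so that the brass movement slides out of the jaws and lies flat in the felt-lined tray, and let the slide spring all the way back. Do not touch the movement itself, and leave the loose things on the bench where they are.

Things in the scene. Friction and masses are not known exactly. Their poses are not given: they have to be found in the camera images.
- stand: Fixed test stand, grey base 285 x 140 x 20 mm, x = -150 to +135 mm. Origin: on the bench under the nest's centre; x = direction of ejection, z up. Deck top 30 mm up, ending at x = +30 mm; the tray lies beyond. The movement is gripped at x = -20 to +20 mm between a fixed steel jaw (-y) and a sprung one (+y), tops 62 mm up; the rod's guide block, x = -56 to -38 mm, is 64 mm high.
- thumb_plate (a point): Ejector slide's thumb plate: upright steel plate 70 mm wide (along y), 8 mm thick, from 46 to 100 mm above the bench, at the stand's end away from the tray; nothing higher than 24 mm stands behind it. Point: middle of the face to be pushed (the face away from the movement), 85 mm above the bench. x is the push direction, z up. It moves with the slide.
- ejector (a joint): Ejector slide, m: 0 = home (sprung back), 0.070 = pushed all the way in. About 2 N of spring at home, 6.5 N all the way in, plus about 5 N for the gripped movement. The pusher head has left the deck's edge, and the movement drops into the tray, at about 0.060.
- movement: Loose brass clock movement (two plates with pillars and wheels), 50 (x) x 76 (y) x 42 mm high, 0.35 kg, at first gripped in the stand's jaws, 30 mm above the bench. Origin: centre of its underside, z up.
- tray_middle (a point): Middle of the felt-lined tray's floor, 20 mm above the bench; axes as the stand's. The tray is 97 mm (x) by 108 mm (y) inside, with plywood walls 42 mm above the bench on three sides; the deck's edge (30 mm up) is the fourth.
- console: Fixed grey timing console 150 x 230 x 34 mm with a raised display bar 80 mm high along its far (+x) side, from x = +61 mm. Origin: on the bench, 10 mm nearer (-x) than the box's middle. The three keys stand in a row along its y at x = -15 mm, 70 mm apart; which key stands where varies.
- key_round_top (a point): Round key (stop), cap 42 mm in diameter. It stands on a fixed black base plate 72 x 54 x 6 mm on the console. White plastic like the other two keys. Point: centre of the cap's top face, 56 mm above the bench when up; its z points up; its x is the console's x.
- key_round (a joint): Travel of the round key, m: 0 up, 0.007 fully down (about 5 N); springs back.
- key_bar_top (a point): Bar key (zero), cap 64 mm long (x) and 22 mm wide (y). It stands on a fixed black base plate 72 x 54 x 6 mm on the console. White plastic like the other two keys. Point: centre of the cap's top face, 56 mm above the bench when up; its z points up; its x is the console's x.
- key_bar (a joint): Travel of the bar key, m: 0 up, 0.007 fully down (about 5 N); springs back.
- key_plus_top (a point): Plus-shaped key, a cross of two arms 46 x 15 mm; to be left alone. It stands on a fixed black base plate 72 x 54 x 6 mm on the console. White plastic like the other two keys. Point: centre of the cap's top face, 56 mm above the bench when up; its z points up; its x is the console's x.
- key_plus (a joint): Travel of the plus-shaped key, m: 0 up, 0.007 fully down; to stay up.
- screwdriver: Loose screwdriver, 170 mm long, lying between stand and console; leave. Origin: mid length, underside; x along it.
- oil_jar: Loose small closed jar, 38 mm diameter, 62 mm high, between stand and console; leave. Origin: centre of underside.
- hammer: Loose hammer, 200 mm long, lying; leave. Origin: mid length, underside; x along it.
- bezel: Loose brass bezel ring, 110 mm outside diameter, 10 mm high, lying; leave. Origin: centre of underside.
- bell: Loose brass clock bell, 72 mm diameter, 40 mm high; leave. Origin: centre of underside.
- mug: Loose white mug, 76 mm diameter, 85 mm high; leave. Origin: centre of underside.
Things that resemble listed ones, but are neither listed nor needed, are in the scene too. Leave any green or red look-alike of the movement alone.

How it is judged:
On the way, in this order (a step that is already met when the one before it is completed fails the run):
1. the round key is pressed down (at least 4.5 of its 7 mm) while the movement is still in the jaws (value of joint key_round above 0.0045 m and x of movement in the frame of stand below 0.012 m and z of movement in the frame of stand above 0.027 m), for 0.05 s.
2. then, the round key up again, the bar key is pressed down (at least 4.5 of its 7 mm) while the movement is still in the jaws (value of joint key_bar above 0.0045 m and value of joint key_round below 0.002 m and x of movement in the frame of stand below 0.012 m and z of movement in the frame of stand above 0.027 m), for 0.05 s.
3. then the ejector slide is pushed in (at least 60 of its 70 mm), both keys up again (value of joint ejector above 0.06 m and value of joint each of key_bar, key_round below 0.002 m), for 0.05 s.
At the end, for the whole second after the job is handed in: The movement rests flat (within 0.12 rad) on the tray's floor between the tray's walls (its underside within 4.5 mm of the floor), wholly off the deck and at rest; the ejector slide is back within 5 mm of home; all three keys are up (within 2 mm) (x of movement in the frame of stand between 0.05 and 0.107 m and y of movement in the frame of stand between -0.035 and 0.035 m and z of movement in the frame of stand between 0.015 and 0.0245 m and angle between movement's own z axis and vertical below 0.12 rad and linear speed of movement below 0.02 m/s and value of joint ejector below 0.005 m and value of joint each of key_round, key_bar, key_plus below 0.002 m); the robot touches nothing.
It fails at once if the plus-shaped key is pressed by more than 3 mm (value of joint key_plus above 0.003 m).
It fails at once if the robot touches the movement (more than 0.5 N) (contact force between any of the fingers, the arm and movement above 0.5 N).
It fails at once if a loose bystander (screwdriver, jar, hammer, bezel, bell, mug) is moved by more than 30 mm (distance of any of screwdriver, oil_jar, hammer, bezel, bell, mug from where it was at the start of the episode above 0.03 m).
It also fails if it takes over 48 s, if anything falls off the work surface, if the arm or the gripper's body presses on something with over 40 N, if the wrist force passes 120 N, or if a joint passes its speed limit or range.

## Robot

A 6-joint arm with a two-finger parallel gripper is mounted at the origin on the work surface. World frame = base frame: x ahead of the robot, y to its left, z up, the work surface at z = 0. Lengths are in m, angles in rad, forces in N, time in s.
With the tool pointing down it reaches from about 0.35 to 0.775 m from the base axis. Payload 5.5 kg.
Tool frame: the origin (TCP) lies midway between the tips of the shut fingers; the grasp point (between the pads) lies 19 mm behind it; z points along the fingers, y is the line along which they close (so a half turn about z gives the same grasp; the last joint's range is limited). The gripper opens to 85 mm and grips with 20 to 120 N. Pads are 22 mm wide; open, the fingers measure 114 mm over their backs; the gripper's body (76 mm by 85 mm) begins 54 mm behind the grasp point. The pads swing forward as they close: fully open they stand 13 mm farther back than shut.
Start: joints at [-1.366, 0.313, 0.046, 1.304, 0, 1.431], TCP at [0.194, -0.541, 0.231] pointing down, gripper open.
Joint ranges: [-2.76, 2.76], [-0.86, 1.69], [-1.03, 1.26], [-2.2, 2.34], [-1.47, 1.5], [-3.14, 3.14]. Speed limits (rad/s): [2.57, 2.57, 3.14, 3.14, 3.14, 3.14].

## Interface

Orientations are given as a unit quaternion [w, x, y, z].
In Python, from plant import arm gives the robot as it stands. The module is installed in compiled form; this text tells all that it offers.
- The arm moves only by the tool step_arm, never from a script. Its argument "deltas" is a list of rows, each a list of 3 entries, a list of its own where there are three numbers: the opening, from 0 (shut) to 1 (fully open), then the shift along the tool's x, y, z in mm, then the turn, a rotation vector about the tool's x, y, z in rad. A call has 1 to 10 rows; each row is the pose to reach, as a shift and turn from the pose commanded when the call began, along the tool's axes at that moment; what a row does not reach only later rows make up. A row lasts 1/10 s, in which the tool goes at most 50 mm and 8.59 degrees, less where a joint would pass 70% of its speed; a pose out of reach is approached as far as the arm can. A call with a gripper value outside its range is refused whole. The fingers move at their own pace and stop on an object; "squeeze" is the grip in N (left out, the last holds). Time passes only in rows, so rows that repeat a pose let the fingers close. It gives the time, the measured TCP pose, the force, the opening and the grip force at its end, in the units of the state.
- arm.get_obs(): the state, without advancing time (a new reading comes with each control period).
- arm.grab_frame(name): name is "scene" or "top"; returns (picture, depth): 400x640x3 uint8, red, green, blue; 400x640 float32, m along the optical axis (not along the pixel's ray), 0 where there is no reading.
- arm.camera_model(name): a dict with "intrinsics" (3x3 intrinsics, pixels), "R" (3x3) and "t" (3): a world point X has camera coordinates R X + t. Camera axes: x right, y down, z forward; pixel columns grow to the right and rows downward; lengths in m; the calibration is good to about 2 mm. A picture is of the moment at which its call begins. camera_model takes no time and is no camera call.
- arm.hand_in(): hands the job in; it is judged then, once.
Trained networks look in the newest picture that a camera, given by its name, has taken for a name from the list of things; names that differ only in an ending like _2 or _b are one class to them, and where a whole thing is asked for, a point or a joint stands for the part that bears it (a point fixed in the world has none). Each returns a list of dicts, best first, with "conf" (0 to 1); they miss things now and then, are a little off and sometimes report something else, mostly with a low value. They report only what shows in the picture. A call takes as long as a camera call. They do not tell look-alikes from the thing itself.
- arm.boxes_of(camera, label): "centre" ([x, y, z] in m, in the coordinates of the camera as it stood for that picture, good to about 4 mm: the middle of the surface that is visible of it).
The state is a dict: "time_s": time; "q": joint angles; "joint_vel": joint speeds; "joint_torque": joint torques, N m; "tool_pos": TCP position; "tcp_rot": TCP orientation; "force": force on the tool from outside, world axes, zero at the start; "ft_torque": the same for the moment, N m; "finger_gap": finger opening in m; "finger_force": force on a finger pad.
Only numpy, scipy, OpenCV 4.12 (cv2) and the standard library are available. Lean on these libraries where they do the work, as an engineer would, in place of code of your own. Each camera call takes 0.05 s, during which the arm holds its last target. There are 200 camera calls.

## Working session

There is one attempt and no reset: what is moved stays moved. The work goes in short steps, Python scripts to look and compute and a tool call to move; the robot and the scene stay as the last step left them, time stands still between calls to the robot, and variables do not carry over. Pictures are saved under pics/ and viewed, at most 10 in all, crops included, and the job is handed in when it is done.

Besides the shell and the picture viewer there is one more tool, called after "Emit:" as name(argument=value, ...) on one line, values as JSON. step_arm: Moves the arm, as the interface text tells. Its arguments: {"type":"object","properties":{"deltas":{"type":"array","items":{"type":"array"}},"squeeze":{"type":"number"}},"required":["deltas"]}

```bash
mkdir -p pics; cat > h.py <<'E'
from plant import arm
import numpy as np, cv2
def grab(n,f=None):
    p,d=arm.grab_frame(n)
    if f: cv2.imwrite(f,p[:,:,::-1])
    return p,d
def world(c,X):
    m=arm.camera_model(c); return np.array(m["R"]).T@(np.array(X)-np.array(m["t"]))
def pix(c,X):
    m=arm.camera_model(c); k=np.array(m["intrinsics"])@np.array(X); return k[:2]/k[2]
def cloud(c,d):
    m=arm.camera_model(c);K=np.array(m["intrinsics"]);v,u=np.mgrid[:400,:640]
    P=np.stack([(u-K[0,2])/K[0,0]*d,(v-K[1,2])/K[1,1]*d,d],-1)
    W=(P-np.array(m["t"]))@np.array(m["R"]); W[d==0]=np.nan; return W
E
python3 - <<'E'
from h import *
for n in("scene","top"):
    p,d=grab(n,f"pics/{n}.png"); np.save(n+".npy",cloud(n,d))
for n in("scene","top"):
    for l in("key_round_top","key_bar_top","key_plus_top","thumb_plate","movement","console","stand"):
        print(n,l,[(round(r["conf"],2),world(n,r["centre"]).round(3).tolist(),pix(n,r["centre"]).round().tolist()) for r in arm.boxes_of(n,l)[:4]])
o=arm.get_obs();print(o["time_s"],o["tool_pos"],o["tcp_rot"])
E
```

```text
scene key_round_top [(0.68, [0.587, 0.298, 0.059], [449.0, 248.0])]
scene key_bar_top [(0.74, [0.574, 0.228, 0.059], [421.0, 242.0])]
scene key_plus_top [(0.57, [0.565, 0.157, 0.056], [393.0, 238.0])]
scene thumb_plate [(0.96, [0.477, -0.215, 0.074], [264.0, 200.0])]
scene movement [(0.92, [0.618, -0.197, 0.063], [256.0, 232.0]), (0.82, [0.472, -0.572, 0.033], [152.0, 198.0]), (0.7, [0.293, -0.359, 0.027], [238.0, 179.0]), (0.59, [0.307, -0.207, 0.031], [281.0, 184.0])]
scene console [(0.59, [0.657, 0.194, 0.056], [407.0, 262.0]), (0.45, [0.584, 0.296, 0.058], [448.0, 248.0])]
scene stand [(0.79, [0.625, -0.186, 0.026], [260.0, 245.0])]
top key_round_top [(0.68, [0.57, 0.294, 0.057], [228.0, 189.0])]
top key_bar_top [(0.57, [0.619, 0.215, 0.036], [250.0, 178.0]), (0.51, [0.56, 0.23, 0.059], [245.0, 191.0]), (0.29, [0.556, 0.159, 0.058], [264.0, 192.0])]
top key_plus_top [(0.54, [0.557, 0.16, 0.058], [264.0, 192.0])]
top thumb_plate [(0.74, [0.482, -0.218, 0.064], [365.0, 209.0]), (0.71, [0.572, -0.202, 0.022], [359.0, 188.0])]
top movement [(0.69, [0.598, -0.198, 0.068], [359.0, 179.0]), (0.68, [0.456, -0.572, 0.038], [458.0, 215.0]), (0.54, [0.28, -0.362, 0.034], [405.0, 263.0]), (0.29, [0.558, 0.164, 0.062], [263.0, 192.0])]
top console [(0.67, [0.617, 0.218, 0.037], [249.0, 178.0])]
top stand [(0.79, [0.572, -0.203, 0.021], [359.0, 188.0])]
0.8 [ 0.19434056 -0.54121778  0.23135456] [ 7.68214424e-05  9.85176842e-01  1.71541786e-01 -1.16671901e-05]
```

View pics/scene.png

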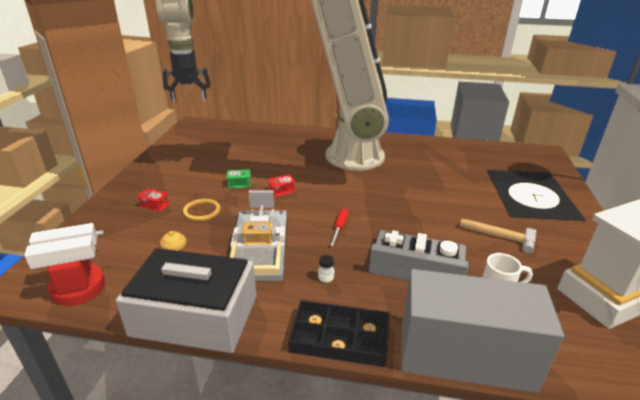

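View pics/top.png

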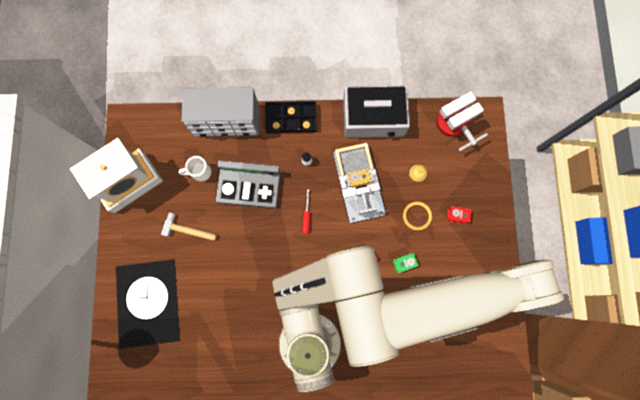

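The scene view shows, on the console from left to right, the plus (393,238), bar (421,242) and round (449,248) keys. The stand is at (258,240), with its thumb plate at (262,198) towards the robot. The top view agrees: round (228,189), bar (246,191), plus (264,192), plate near (368,212). Next I'll refine these with depth.

```bash
python3 - <<'E'
from h import *
for n in("scene","top"):
    W=np.load(n+".npy"); p=cv2.imread(f"pics/{n}.png").astype(int)
    with np.errstate(all='ignore'):
        m=(p.min(2)>170)&(abs(W[...,2]-.057)<.006)&(abs(W[...,0]-.57)<.07)&(abs(W[...,1]-.23)<.14)
    k,lab,st,c=cv2.connectedComponentsWithStats(m.astype(np.uint8))
    for i in range(1,k):
        if st[i,4]>15:
            q=W[lab==i];a=q[:,:2];r=cv2.minAreaRect((a*1000).astype(np.float32))
            print(n,"white",st[i,4],q.mean(0).round(4),((q.min(0)+q.max(0))/2).round(4),np.round(r[0],1),np.round(r[1],1),round(r[2],1),c[i].round())
    # thumb plate
    m=(W[...,2]>.07)&(W[...,2]<.105)&(abs(W[...,0]-.48)<.07)&(abs(W[...,1]+.215)<.07)
    q=W[m];r=cv2.minAreaRect((q[:,:2]*1000).astype(np.float32))
    print(n,"plate",len(q),q.mean(0).round(4),q[:,2].max(),np.round(r[0],1),np.round(r[1],1),r[2])
    # base of the stand & console box top & display
    for nm,z0,z1,cx,cy in(("consoletop",.028,.044,.6,.22),("display",.072,.088,.65,.2),("deck",.024,.036,.58,-.2),("base",.014,.024,.57,-.2)):
        m=(W[...,2]>z0)&(W[...,2]<z1)&(abs(W[...,0]-cx)<.16)&(abs(W[...,1]-cy)<.15)
        k,lab,st,c=cv2.connectedComponentsWithStats(m.astype(np.uint8));i=1+st[1:,4].argmax()
        q=W[lab==i];r=cv2.minAreaRect((q[:,:2]*1000).astype(np.float32));print(n,nm,len(q),np.round(r[0],1),np.round(r[1],1),round(r[2],1),q.min(0).round(3),q.max(0).round(3))
p=cv2.imread("pics/top.png");s=cv2.imread("pics/scene.png")
a=cv2.resize(p[130:230,330:400],None,fx=5,fy=5,interpolation=2);b=cv2.resize(s[180:290,215:305],None,fx=500/110,fy=500/110,interpolation=2)
cv2.imwrite("pics/crop.png",np.hstack([a,b]))
E
```

```text
scene white 122 [0.5605 0.1588 0.0577] [0.5597 0.1582 0.0567] [560.2 158.2] [41.1 38.1] 41.4 [394. 236.]
scene white 135 [0.5696 0.2278 0.0581] [0.5673 0.2276 0.0568] [567.5 228. ] [21.  64.4] 84.0 [421. 241.]
scene white 154 [0.5764 0.2976 0.0577] [0.5746 0.2985 0.0565] [574.7 298.4] [40.7 41. ] 6.0 [449. 246.]
scene plate 271 [ 0.4759 -0.2247  0.088 ] 0.10407037751683562 [ 475.1 -224.9] [13.3 69.7] 10.138665199279785
scene consoletop 405 [561.5 291.9] [104.1  77.4] 84.3 [0.519 0.238 0.031] [0.602 0.347 0.044]
scene display 855 [653.9 217. ] [228.4  29.3] 83.4 [0.629 0.104 0.072] [0.681 0.33  0.085]
scene deck 370 [ 595.1 -214.3] [139.6 129.1] 29.2 [ 0.55  -0.278  0.024] [ 0.688 -0.141  0.036]
scene base 505 [ 661.7 -188.2] [ 74.2 105.7] 10.6 [ 0.618 -0.245  0.018] [ 0.698 -0.13   0.024]
top white 84 [0.5648 0.2278 0.0573] [0.5651 0.2281 0.0569] [565.1 227.6] [22.4 64.6] 81.9 [246. 190.]
top white 84 [0.5715 0.2966 0.0576] [0.5717 0.2974 0.0572] [571.7 297.4] [37.5 40. ] 89.9 [227. 189.]
top white 76 [0.5571 0.1585 0.0566] [0.5571 0.159  0.0569] [557.1 157.6] [41.2 39.6] 43.4 [264. 192.]
top plate 60 [ 0.4761 -0.2238  0.0926] 0.10468022167553476 [ 507.2 -223.6] [85.9 66.7] 1.4978742599487305
top consoletop 1493 [577.9 226.4] [230.6 128. ] 83.2 [0.503 0.105 0.028] [0.655 0.345 0.044]
top display 385 [651.1 217.5] [228.6  29.3] 82.8 [0.626 0.104 0.072] [0.677 0.33  0.088]
top deck 132 [ 591.2 -242.2] [92.8 60.3] 10.9 [ 0.543 -0.278  0.024] [ 0.641 -0.213  0.036]
top base 399 [ 678.4 -184.4] [ 95.9 107.5] 11.7 [ 0.621 -0.24   0.014] [ 0.73  -0.128  0.024]
```

View pics/crop.png

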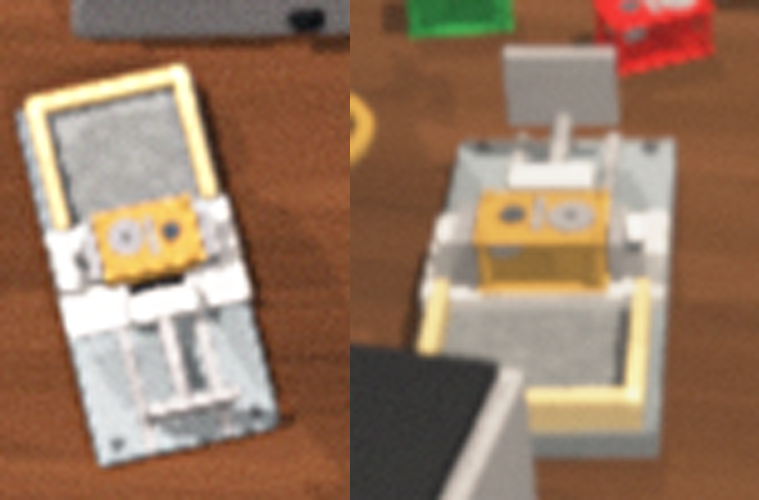

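The keys measure round (0.573, 0.2975), bar (0.566, 0.228) and plus (0.558, 0.158), with tops at about 0.057. The 70 mm spacing matches. The plate centre is (0.475, -0.2245), 70 mm wide, with a yaw of about 11°. Next is the helper that works out the moves.

```bash
cat > go.py <<'E'
import sys; from h import *
from scipy.spatial.transform import Rotation as R
o=arm.get_obs(); w,x,y,z=o["tcp_rot"]; T=R.from_quat([x,y,z,w])
def to(p,ang):
    a=np.radians(ang); c,s=np.cos(a),np.sin(a)
    G=R.from_matrix(np.array([[c,s,0],[s,-c,0],[0,0,-1.]]))
    print((T.inv().apply(np.array(p)-o["tool_pos"])*1000).round(1),(T.inv()*G).as_rotvec().round(3))
v=list(map(float,sys.argv[1:])); print(o["time_s"],o["tool_pos"].round(4),o["q"].round(2),o["force"].round(2)); to(v[:3],v[3])
E
python3 go.py .573 .2975 .12 60
```

```text
0.8 [ 0.1943 -0.5412  0.2314] [-1.37  0.31  0.05  1.3  -0.    1.43] [ 0.71 -0.29 -0.54]
[ 639.9 -661.4  111.2] [ 0.     0.    -0.702]
```

Emit:
step_arm(deltas=[[0,[640,-661,0],[0,0,-0.702]],[0,[640,-661,0],[0,0,-0.702]],[0,[640,-661,0],[0,0,-0.702]],[0,[640,-661,0],[0,0,-0.702]],[0,[640,-661,0],[0,0,-0.702]],[0,[640,-661,0],[0,0,-0.702]],[0,[640,-661,0],[0,0,-0.702]],[0,[640,-661,0],[0,0,-0.702]],[0,[640,-661,0],[0,0,-0.702]],[0,[640,-661,0],[0,0,-0.702]]])

```text
time_s: 1.8
tool_pos: [0.4008, -0.0837, 0.2317]
tcp_rot: [0.001, 0.866, 0.5, 0.0]
force: [0.9, -1.3, 0.4]
finger_gap: -0.0003
finger_force: 0.0
```

```bash
python3 go.py .573 .2975 .12 60
```

```text
1.8 [ 0.4008 -0.0837  0.2317] [-0.4  -0.01 -0.34  1.24 -0.    1.69] [ 0.85 -1.3   0.43]
[416.2 -41.9 111.7] [ 0.002 -0.    -0.001]
```

Emit:
step_arm(deltas=[[0,[416,-42,0],[0,0,0]],[0,[416,-42,0],[0,0,0]],[0,[416,-42,0],[0,0,0]],[0,[416,-42,0],[0,0,0]],[0,[416,-42,0],[0,0,0]],[0,[416,-42,0],[0,0,0]],[0,[416,-42,0],[0,0,0]],[0,[416,-42,100],[0,0,0]],[0,[416,-42,130],[0,0,0]],[0,[416,-42,130],[0,0,0]]])

```text
time_s: 2.8
tool_pos: [0.5725, 0.2972, 0.0997]
tcp_rot: [0.0, 0.866, 0.5, 0.001]
force: [-0.1, 0.2, -0.1]
finger_gap: -0.0001
finger_force: 0.0
```

```bash
python3 go.py .573 .2975 .049 60
```

```text
2.8 [0.5725 0.2972 0.0997] [ 0.35  0.51  0.01  1.08 -0.    2.45] [-0.14  0.2  -0.06]
[ 0.4  0.3 50.7] [ 0.001 -0.001  0.001]
```

Emit:
step_arm(deltas=[[0,[0,0,36],[0,0,0]],[0,[0,0,44],[0,0,0]],[0,[0,0,48],[0,0,0]],[0,[0,0,50],[0,0,0]],[0,[0,0,50],[0,0,0]],[0,[0,0,50],[0,0,0]]])

```text
time_s: 3.4
tool_pos: [0.5733, 0.2956, 0.0535]
tcp_rot: [0.0, 0.866, 0.5, 0.002]
force: [-1.0, -0.4, 2.2]
finger_gap: -0.0001
finger_force: 1.2
```

Emit:
step_arm(deltas=[[0,[0,0,3],[0,0,0]],[0,[0,0,5],[0,0,0]],[0,[0,0,5],[0,0,0]]])

```text
time_s: 3.7
tool_pos: [0.5735, 0.2958, 0.0489]
tcp_rot: [0.001, 0.866, 0.5, 0.002]
force: [-2.9, -2.1, 12.6]
finger_gap: 0.0002
finger_force: 6.8
```

The key has bottomed out: z is 0.0489 at 12.6 N. I'll raise and move to the bar key.

Emit:
step_arm(deltas=[[0,[0,0,-25],[0,0,0]],[0,[0,0,-50],[0,0,0]],[0,[0,0,-55],[0,0,0]],[0,[0,0,-55],[0,0,0]]])

```text
time_s: 4.1
tool_pos: [0.5732, 0.2959, 0.1022]
tcp_rot: [0.0, 0.866, 0.5, 0.001]
force: [-1.1, 0.3, -0.2]
finger_gap: -0.0003
finger_force: 0.0
```

```bash
python3 go.py .566 .228 .1 60
```

```text
4.1 [0.5732 0.2959 0.1022] [ 0.35  0.51  0.02  1.08 -0.    2.45] [-1.15  0.32 -0.25]
[-62.4  27.8   2.1] [ 0.002 -0.002 -0.001]
```

Emit:
step_arm(deltas=[[0,[-40,18,0],[0,0,0]],[0,[-62,28,0],[0,0,0]],[0,[-62,28,0],[0,0,0]],[0,[-62,28,34],[0,0,0]],[0,[-62,28,44],[0,0,0]],[0,[-62,28,50],[0,0,0]],[0,[-62,28,54],[0,0,0]],[0,[-62,28,56],[0,0,0]],[0,[-62,28,56],[0,0,0]],[0,[-62,28,56],[0,0,0]]])

```text
time_s: 5.1
tool_pos: [0.5637, 0.2278, 0.0487]
tcp_rot: [0.0, 0.866, 0.5, -0.001]
force: [-10.9, -5.0, 23.6]
finger_gap: 0.0
finger_force: 11.9
```

Emit:
step_arm(deltas=[[0,[0,0,-40],[0,0,0]],[0,[0,0,-90],[0,0,0]],[0,[0,0,-130],[0,0,0]],[0,[0,0,-135],[0,0,0]]])

```text
time_s: 5.5
tool_pos: [0.5685, 0.2295, 0.1872]
tcp_rot: [0.001, 0.866, 0.5, 0.005]
force: [0.5, 0.9, 0.6]
finger_gap: -0.0001
finger_force: 0.0
```

```bash
python3 go.py .432 -.233 .18 11
```

```text
5.5 [0.5685 0.2295 0.1872] [0.25 0.39 0.05 1.22 0.   2.35] [0.5  0.89 0.58]
[-468.9  112.7    4.4] [ 0.004 -0.011  0.856]
```

Emit:
step_arm(deltas=[[0,[-469,113,0],[0,0,0.855]],[0,[-469,113,0],[0,0,0.855]],[0,[-469,113,0],[0,0,0.855]],[0,[-469,113,0],[0,0,0.855]],[0,[-469,113,0],[0,0,0.855]],[0,[-469,113,0],[0,0,0.855]],[0,[-469,113,0],[0,0,0.855]],[0,[-469,113,0],[0,0,0.855]],[0,[-469,113,0],[0,0,0.855]],[0,[-469,113,0],[0,0,0.855]]])

```text
time_s: 6.5
tool_pos: [0.4276, -0.2372, 0.1801]
tcp_rot: [0.0, 0.995, 0.095, 0.0]
force: [-0.7, -0.1, 0.3]
finger_gap: 0.0001
finger_force: 0.0
```

Emit:
step_arm(deltas=[[0,[0,0,0],[0,0,0]],[0,[0,0,0],[0,0,0]]])

```text
time_s: 6.7
tool_pos: [0.4282, -0.2348, 0.1798]
tcp_rot: [-0.001, 0.995, 0.095, -0.0]
force: [-0.5, 0.6, -0.5]
finger_gap: -0.0003
finger_force: 0.0
```

```bash
python3 go.py .432 -.233 .075 11; python3 - <<'E'
from h import *
for n in("top","scene"):
    p,d=grab(n); W=cloud(n,d)
    m=(W[...,2]>.085)&(W[...,2]<.105)&(abs(W[...,0]-.478)<.03)&(abs(W[...,1]+.22)<.06)
    q=W[m];r=cv2.minAreaRect((q[:,:2]*1000).astype(np.float32));print(n,len(q),q.mean(0),r)
    print([world(n,b["centre"]).round(3).tolist() for b in arm.boxes_of(n,"movement")[:1]])
E
```

```text
6.7 [ 0.4282 -0.2348  0.1798] [-0.67  0.17 -0.27  1.13  0.    2.28] [-0.52  0.56 -0.49]
[  4.1  -1.  104.8] [-0.001  0.    -0.002]
top 0 [nan nan nan] ((0.0, 0.0), (0.0, 0.0), 0.0)
[[0.461, -0.573, 0.038]]
scene 157 [ 0.47596395 -0.22453562  0.09575818] ((475.089111328125, -225.8082275390625), (12.516657829284668, 68.39028930664062), 13.586283683776855)
[[0.291, -0.355, 0.027]]<stdin>:5: RuntimeWarning: Mean of empty slice.
  ret = um.true_divide(
```

Emit:
step_arm(deltas=[[0,[0,0,50],[0,0,0]],[0,[0,0,90],[0,0,0]],[0,[0,0,105],[0,0,0]],[0,[0,0,105],[0,0,0]],[0,[15,0,105],[0,0,0]],[0,[25,0,105],[0,0,0]],[0,[32,0,105],[0,0,0]],[0,[40,0,105],[0,0,0]],[0,[50,0,105],[0,0,0]],[0,[55,0,105],[0,0,0]]])

```text
time_s: 7.9
tool_pos: [0.4817, -0.2245, 0.076]
tcp_rot: [0.001, 0.995, 0.096, -0.002]
force: [-8.0, -2.9, 6.0]
finger_gap: 0.0001
finger_force: 4.4
```

```bash
python3 go.py .550 -.2097 .075 11; python3 - <<'E'
from h import *
p,d=grab("scene","pics/s2.png"); cv2.imwrite("pics/s2c.png",cv2.resize(p[160:300,190:330,::-1],None,fx=4,fy=4))
E
```

```text
7.9 [ 0.4817 -0.2245  0.076 ] [-0.59  0.33 -0.33  0.91 -0.    2.36] [-8.05 -2.86  5.98]
[69.9 -1.6  0.8] [ 0.001  0.003 -0.001]
```

View pics/s2c.png

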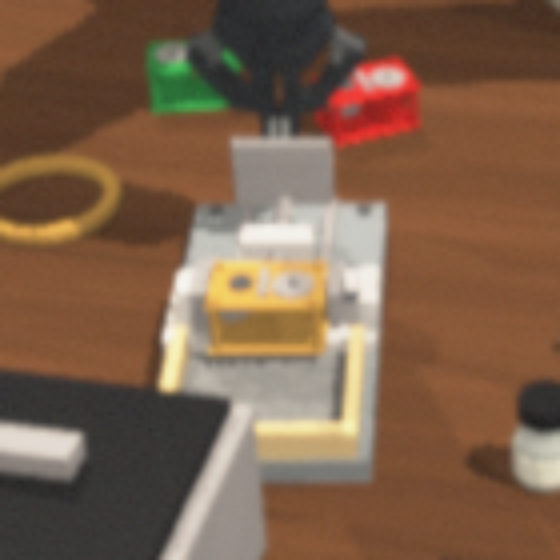

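The closed fingers are centred on the thumb plate at crop (280,135), and the movement at (265,305) is sliding out straight. I'll keep pushing.

Emit:
step_arm(deltas=[[0,[7,0,0],[0,0,0]],[0,[14,0,0],[0,0,0]],[0,[21,0,0],[0,0,0]],[0,[28,0,0],[0,0,0]],[0,[35,0,0],[0,0,0]],[0,[42,0,0],[0,0,0]],[0,[48,0,0],[0,0,0]],[0,[52,0,0],[0,0,0]],[0,[54,0,0],[0,0,0]],[0,[54,0,0],[0,0,0]]])

```text
time_s: 8.95
tool_pos: [0.5293, -0.2147, 0.0758]
tcp_rot: [0.001, 0.995, 0.095, -0.006]
force: [-22.2, -5.2, 14.9]
finger_gap: 0.0001
finger_force: 11.2
```

```bash
python3 - <<'E'
from h import *
p,d=grab("scene"); cv2.imwrite("pics/s3c.png",cv2.resize(p[160:300,190:330,::-1],None,fx=4,fy=4))
o=arm.get_obs();print(o["tool_pos"],o["force"])
E
```

```text
[ 0.52934358 -0.21467756  0.07580942] [-21.53161492  -5.4129323   14.19733349]
```

View pics/s3c.png

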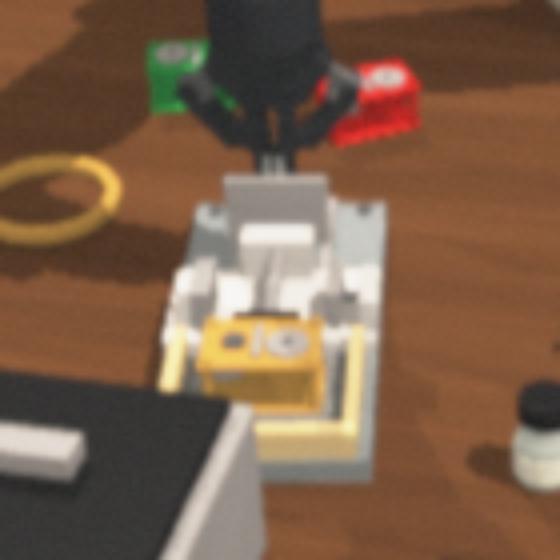

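The movement lies at (262,365), past the deck edge, and the plate is close to the guide block. A small extra nudge will confirm the end stop, then I'll back off.

Emit:
step_arm(deltas=[[0,[3,0,0],[0,0,0]],[0,[3,0,0],[0,0,0]],[0,[3,0,0],[0,0,0]]])

```text
time_s: 9.3
tool_pos: [0.5294, -0.2146, 0.0758]
tcp_rot: [0.001, 0.996, 0.094, -0.009]
force: [-29.5, -7.1, 19.2]
finger_gap: -0.0001
finger_force: 15.6
```

Emit:
step_arm(deltas=[[0,[-15,0,0],[0,0,0]],[0,[-27,0,0],[0,0,0]],[0,[-39,0,0],[0,0,0]],[0,[-51,0,0],[0,0,0]],[0,[-63,0,0],[0,0,0]],[0,[-75,0,0],[0,0,0]],[0,[-87,0,0],[0,0,0]],[0,[-105,0,0],[0,0,0]],[0,[-120,0,0],[0,0,0]],[0,[-120,0,0],[0,0,0]]])

```text
time_s: 10.3
tool_pos: [0.419, -0.2361, 0.0752]
tcp_rot: [-0.0, 0.995, 0.095, -0.0]
force: [-0.3, -0.5, 0.6]
finger_gap: -0.0001
finger_force: 0.0
```

Emit:
step_arm(deltas=[[0,[0,0,-50],[0,0,0]],[0,[0,0,-100],[0,0,0]],[0,[0,0,-120],[0,0,0]],[0,[0,0,-120],[0,0,0]]])

```text
time_s: 10.7
tool_pos: [0.4233, -0.2379, 0.1993]
tcp_rot: [0.003, 0.995, 0.096, 0.003]
force: [0.7, -0.2, -0.6]
finger_gap: -0.0001
finger_force: 0.0
```

```bash
python3 - <<'E'
from h import *
p,d=grab("scene","pics/s4.png"); W=cloud("scene",d)
m=(W[...,2]>.085)&(W[...,2]<.105)&(abs(W[...,0]-.5)<.06)&(abs(W[...,1]+.22)<.06)
q=W[m];print("plate",cv2.minAreaRect((q[:,:2]*1000).astype(np.float32)))
for b in arm.boxes_of("scene","movement")[:2]: print("mv",world("scene",b["centre"]).round(3),pix("scene",b["centre"]))
m=(p[...,0]>1.5*p[...,2].astype(int))&(abs(W[...,0]-.66)<.06)&(abs(W[...,1]+.19)<.04)&(W[...,2]>.052)&(W[...,2]<.075)
q=W[m];A=np.c_[q[:,:2],np.ones(len(q))];print("top",q.mean(0).round(4),cv2.minAreaRect((q[:,:2]*1000).astype(np.float32)),np.linalg.lstsq(A,q[:,2],rcond=None)[0])
cv2.imwrite("pics/s4c.png",cv2.resize(p[160:310,190:480,::-1],None,fx=2.7,fy=2.7))
E
```

```text
plate ((475.16943359375, -225.8421630859375), (13.717438697814941, 68.96526336669922), 11.076787948608398)
mv [ 0.291 -0.355  0.025] [239.27302802 178.79636447]
mv [ 0.471 -0.569  0.031] [153.16865668 198.94253446]
top [ 0.6721 -0.1891  0.0606] ((670.2144775390625, -185.199951171875), (53.052120208740234, 74.38382720947266), 10.398392677307129) [-0.02450993 -0.00709108  0.07568532]
```

View pics/s4c.png

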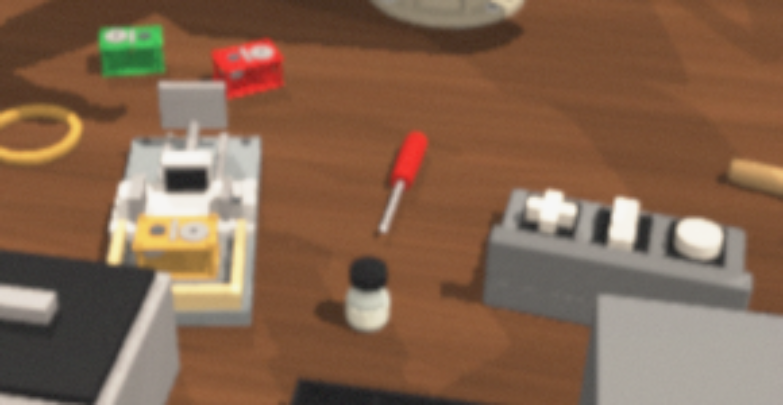

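The end stop was confirmed: no more motion while the force rose. The plate is back home at (475, -226). The movement's top is at about 0.061 and flat, roughly 70 mm along from the nest. All keys are up and the loose things are in place.

```bash
python3 -c "
from plant import arm
print(arm.hand_in())"
```

```text
the job is handed in; nothing more can be done
None
```

The job is handed in, and the judge's result was not reported: round key then bar key pressed to the bottom, movement ejected and lying flat in the tray, slide sprung back home, plus key and loose things left alone.

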